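# Fit the keyed cover to a detector head and lock it

### The arm

A 6-joint arm with a two-finger parallel gripper is mounted at the origin on the work surface. World frame = base frame: x ahead of the robot, y to its left, z up, the work surface at z = 0. Lengths are in mm, angles in rad, forces in N, time in s.
With the tool pointing down it reaches from about 200 to 875 mm from the base axis. Payload 3.4 kg.
Tool frame: the origin (TCP) lies on the centre line of the jaws, within the pads' length; the fingertips stand 8 mm ahead of it and the grasp point (between the pads) lies 11 mm behind it (env.tip_extent is the distance from the TCP to the fingertips, in mm); z points along the fingers, y is the line along which they close (so a half turn about z gives the same grasp; the last joint's range is limited). The gripper opens to 94 mm and grips with 3 to 60 N. Pads are 16 mm wide; open, the fingers measure 119 mm over their backs; the gripper's body (75 mm by 177 mm) begins 78 mm behind the grasp point.
Start: joints at [1.212, 0.276, 1.505, -0, 1.361, -0.121], TCP at [135.465, 558.85, 213.493] pointing down, gripper open.
Joint ranges: [-2.89, 2.89], [-0.75, 2.08], [0.22, 2.7], [-1.18, 4.32], [0.11, 2.71], [-2.7, 2.7]. Speed limits (rad/s): [2.57, 2.57, 3.14, 3.14, 3.14, 3.14].

### API

Orientations are given as a unit quaternion [w, x, y, z].
In Python, from cell import env gives the robot as it stands.
- The arm moves only by the tool jog_arm, never from a script. Its argument "targets" is a list of rows, each a list of 7 numbers: the shift along the world's x, y, z in m, then the turn, a rotation vector about the world's x, y, z in degrees, then the finger opening in m, from 0 to 0.094. In form: [[tx, ty, tz, ax, ay, az, claw], ...]. A call has 1 to 12 rows; each row is the pose to reach, as a shift and turn from the pose commanded when the call began; what a row does not reach only later rows make up. A row lasts 1/12 s, in which the tool goes at most 41.7 mm and 7.16 degrees, less where a joint would pass 70% of its speed; a pose out of reach is approached as far as the arm can. A call with a gripper value outside its range is refused whole. The fingers move at their own pace and stop on an object; "force" is the grip in N (left out, the last holds). Time passes only in rows, so rows that repeat a pose let the fingers close. It gives the time, the measured TCP pose, the force, the opening and the grip force at its end, in the units of the state.
- env.state(): the state, without advancing time (a new reading comes with each control period).
- env.snapshot(name): name is "scene" or "top"; returns a dict with "frame" (400x640x3 uint8, blue, green, red), "fx", "fy", "cx", "cy" (pixels), "rvec" (rotation vector, rad) and "tvec" (3), from world to camera coordinates, as OpenCV has them. Camera axes: x right, y down, z forward; pixel columns grow to the right and rows downward; lengths in mm; the calibration is good to about 2 mm. A picture is of the moment at which its call begins. There is no depth.
- env.hand_in(): hands the job in; it is judged then, once.
The state is a dict: "t": time; "q": joint angles; "dq": joint speeds; "tau": joint torques, N m; "ee_pos": TCP position; "orientation": TCP orientation; "contact_force": force on the tool from outside, world axes, zero at the start; "torque": the same for the moment, N m; "opening": opening from 0.0 (shut) to 1.0 (fully open); "finger_force": force on a finger pad.
Only numpy, scipy, OpenCV 4.12 (cv2) and the standard library are available. Lean on these libraries where they do the work, as an engineer would, in place of code of your own. Each camera call takes 0.05 s, during which the arm holds its last target. There are 200 camera calls.

### The job

Close the sensor opening of the tilted detector head: pick up the black cover plate whose outline has a corner tab (not the plain oblong blank), turn it so that its outline matches the cutout pocket in the sloping face, and seat it fully home in the pocket, flush with the face. Then push the retaining slide beside the pocket all the way across, over the cover's edge, and let go. Leave the plain blank where it lies.

Things in the scene. Friction and masses are not known exactly. Their poses are not given: they have to be found in the camera images.
- cover: Keyed cover, black anodised with a bare metal rib, loose, flat on the table, about 170 g. Own frame: plate 8 mm thick, 60 mm along x by 90 mm along y, plus a tab on the +x edge (x 30 to 50 mm, y 13 to 45 mm): it fits one way only. In its middle an upright solid grip rib, 44 mm along x, 12 mm thick along y, z 8 to 40 mm. Origin: centre of the underside of the 60 x 90 mm rectangle; z up on the rib side.
- cover_tab (a point): Point on the cover's underside, in the middle of its tab: 40 mm along x and 29 mm along y from the cover's origin.
- pocket: Cream detector head, fixed; its face (135 x 195 mm) slopes 28 degrees from level, low edge to the robot's left (+y). Origin: on the dark pocket floor, where the cover's origin belongs; x up the slope, y level along the face (away from the robot), z square out of it; the seated cover's axes lie along these. Floor z = 0, face z = 8 mm; face x -60 to 75, y -120 to 75 mm, 54 to 117 mm above the table.
- pocket_tab (a point): Point on the pocket's floor where the middle of the cover's tab belongs: x = 40, y = 29 mm from the pocket's origin. The pocket has the cover's outline plus 2 mm on every side: x -32 to 32, y -47 to 47 mm, with a notch for the tab at x 32 to 52, y 11 to 47 mm.
- slide (a joint): Retaining slide, m: 0 to 0.006 at the start (open, clear of the pocket), 0.030 fully closed. It grows along the pocket's +y, with about 1.5 N of friction, and stays where left. Its steel tongue (23 mm wide, z 10 to 14 mm in the pocket's frame) runs 2 mm above the face and, closed, reaches 18 mm over the seated cover's edge; a cover that is not home blocks it.
- slide_knob (a point): Centre of the top of the slide's upright black knob, which is 20 mm along the pocket's x, 14 mm along its y and 30 mm tall (z = 14 to 44 mm in the pocket's frame). With the slide at 0 it is at x = 0, y = -91 mm in the pocket's frame; it moves with the slide.
- blank: A plain oblong black blank cover that does not fit (60 mm along x by 112 mm along y by 8 mm, with the same grip rib as the cover, no tab), loose, lying flat beside the keyed cover. Leave alone. Origin: centre of its underside.

How it is judged (in metres and radians):
On the way, in this order (a step that is already met when the one before it is completed fails the run):
1. the keyed cover lies fully home in the pocket, the right way round, with the slide still open (below 12 mm) (distance between cover and pocket below 0.0045 m and distance between cover_tab and pocket_tab below 0.0055 m and z of cover in the frame of pocket below 0.002 m and value of joint slide below 0.012 m), for 0.2 s.
2. the slide is pushed across the seated cover (26 mm or more) (distance between cover and pocket below 0.0045 m and distance between cover_tab and pocket_tab below 0.0055 m and z of cover in the frame of pocket below 0.002 m and value of joint slide above 0.026 m), for 0.2 s.
At the end, for the whole second after the job is handed in: The keyed cover lies in the pocket the right way round (origin within 4.5 mm and tab within 5.5 mm of their places, underside within 2 mm of the pocket's floor), at rest and released, and the slide stands at 26 mm or more, over its edge (all of step 2 and linear speed of cover below 0.01 m/s); the robot touches nothing.
It fails at once if the plain blank is moved by more than 30 mm (distance of blank from where it was at the start of the episode above 0.03 m).
It also fails if it takes over 46 s, if anything falls off the work surface, if the arm or the gripper's body presses on something with over 40 N, if the wrist force passes 120 N, or if a joint passes its speed limit or range.

## Working session

There is one attempt and no reset: what is moved stays moved. The work goes in short steps, Python scripts to look and compute and a tool call to move; the robot and the scene stay as the last step left them, time stands still between calls to the robot, and variables do not carry over. Pictures are saved under pics/ and viewed, at most 12 in all, crops included, and the job is handed in when it is done.

Besides the shell and the picture viewer there is one more tool, called as name([rows], argument=value, ...), one row to a line, values as JSON. jog_arm: Moves the arm, as the interface text tells. Its arguments: {"type":"object","properties":{"targets":{"type":"array"},"force":{"type":"number"}},"required":["targets"]}

```bash
mkdir -p pics; ls; python3 - <<'E'
from cell import env
import cv2,pickle
d={}
for n in("scene","top"):
    s=env.snapshot(n);d[n]=s;cv2.imwrite(f"pics/{n}0.png",s["frame"])
    print(n,s["fx"],s["fy"],s["cx"],s["cy"],s["rvec"],s["tvec"])
pickle.dump(d,open("s0.pkl","wb"));s=env.state();print(s["t"],s["ee_pos"],s["orientation"],s["opening"])
E
```

```text
pics
scene 491.563043458982 491.563043458982 319.2005991468733 199.68104269259885 [ 2.0104362   1.5858214  -0.57906035] [-223.67252251 -331.00266224 1312.78519774]
top 378.1420738965604 378.1420738965604 322.3863249129749 200.2018774545385 [ 2.11637369 -2.15564762  0.1571585 ] [ 92.78572147 545.48971303 912.99450952]
0.1 [135.28131798 558.35563778 212.70461588] [-1.97875923e-04  1.18629374e-01  9.92938278e-01 -7.79560966e-04] 1.0001656000980514
```

View pics/scene0.png

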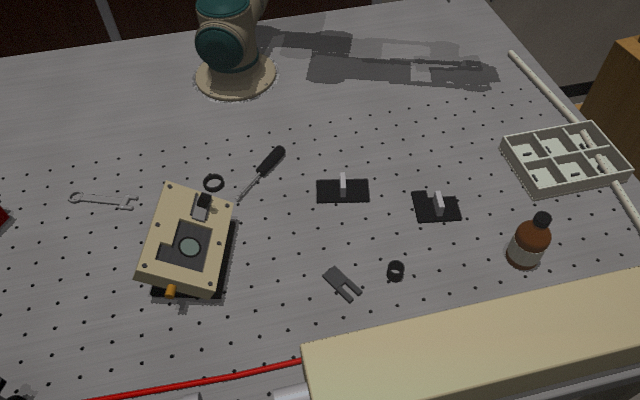

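View pics/top0.png

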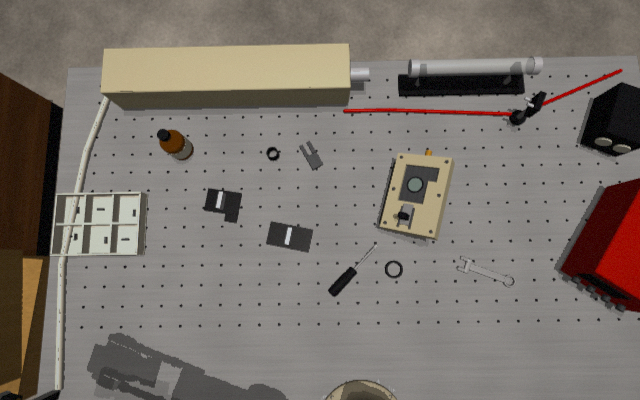

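```bash
cat > h.py <<'E'
import numpy as np,cv2
def proj(s,P):
    K=np.array([[s["fx"],0,s["cx"]],[0,s["fy"],s["cy"]],[0,0,1.]])
    return cv2.projectPoints(np.float64(P).reshape(-1,1,3),np.float64(s["rvec"]),np.float64(s["tvec"]),K,None)[0].reshape(-1,2)
def ray(s,uv,z):
    R=cv2.Rodrigues(np.float64(s["rvec"]))[0];t=np.float64(s["tvec"]).ravel()
    d=R.T@np.array([(uv[0]-s["cx"])/s["fx"],(uv[1]-s["cy"])/s["fy"],1]);c=-R.T@t
    return c+d*(z-c[2])/d[2]
def crop(s,x,y,w,h,k):
    return cv2.resize(s["frame"][y:y+h,x:x+w],None,fx=k,fy=k,interpolation=cv2.INTER_CUBIC)
E
python3 - <<'E'
from h import *;import pickle
d=pickle.load(open("s0.pkl","rb"));t=d["top"];s=d["scene"]
print(proj(t,[135,558,213]),proj(s,[135,558,213]),proj(t,[0,0,0]))
a=np.vstack([crop(t,195,180,125,75,4),np.zeros((8,500,3),np.uint8)])
b=crop(s,308,160,160,70,4)[:, :]
A=np.zeros((588,800,3),np.uint8);A[:300,:500]=a[:300];A[300:580,:640]=b
cv2.imwrite("pics/c1.png",A)
B=np.zeros((520,800,3),np.uint8);B[:400,:400]=crop(t,370,145,100,100,4);B[:520,400:]=crop(s,130,175,100,130,4)
cv2.imwrite("pics/c2.png",B)
E
```

```text
[[ 78.3472003  402.66937147]] [[469.16690886  -2.44735045]] [[360.81611258 426.1316166 ]]
```

View pics/c1.png

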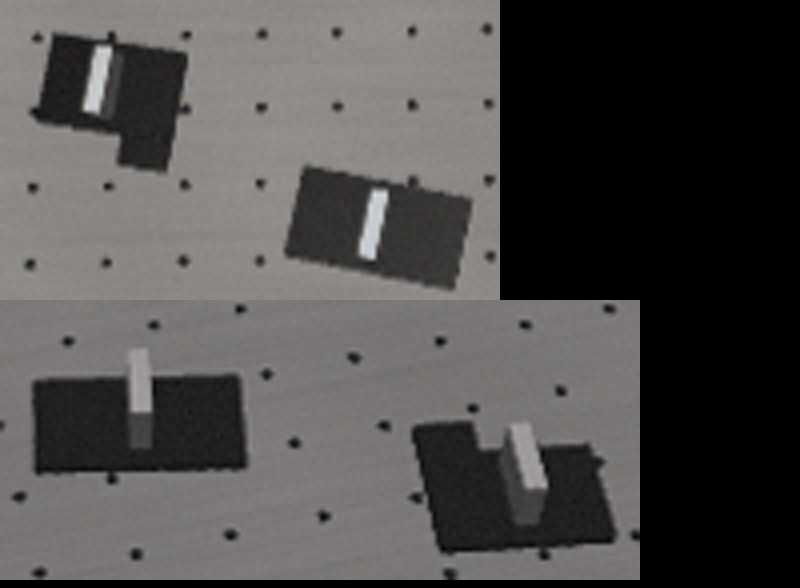

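View pics/c2.png

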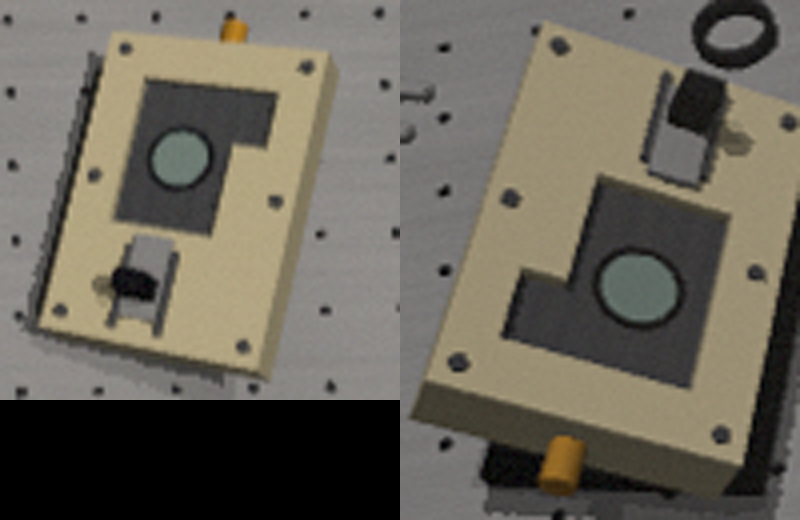

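```bash
cat > fit.py <<'E'
from h import *;import pickle
from scipy.optimize import least_squares
from scipy.spatial.transform import Rotation as Ro
d=pickle.load(open("s0.pkl","rb"));t=d["top"];s=d["scene"]
def fit(R,z0,A,B,p0,f=lambda p:None):
    def res(p):
        M=R(p[2]);o=np.array([p[0],p[1],z0]);r=[]
        for c,L in((t,A),(s,B)):
            P=np.array([q[0] for q in L])@M.T+o
            r.append(proj(c,P)-np.array([q[1] for q in L]))
        return np.vstack(r).ravel()
    k=least_squares(res,p0,loss="soft_l1",x_scale=[10,10,.1]);return k.x,res(k.x).reshape(-1,2).round(1)
T=lambda L,o:[(p,((u-0)/4+o[0],v/4+o[1])) for p,(u,v) in L]
cA=T([((-30,-45,8),(53,33)),((-30,45,8),(188,52)),((50,45,8),(167,172)),((50,13,8),(118,163)),((30,13,8),(122,132)),((30,-45,8),(38,123))],(195,180))
cB=T([((50,45,8),(412,427)),((50,13,8),(472,423)),((30,13,8),(480,449)),((30,-45,8),(590,446)),((-30,-45,0),(616,541)),((-30,45,0),(440,551))],(308,160-75))
print("cover",*fit(lambda a:Ro.from_euler("z",a).as_matrix(),0,cA,cB,[350,250,3.]),sep="\n")
bA=T([((-30,-56,8),(304,166)),((-30,56,8),(472,198)),((30,56,8),(455,290)),((30,-56,8),(285,256))],(195,180))
bB=T([((30,56,8),(33,381)),((30,-56,8),(240,375))],(308,85))
print("blank",*fit(lambda a:Ro.from_euler("z",a).as_matrix(),0,bA,bB,[300,150,3.]),sep="\n")
pR=lambda a:(Ro.from_euler("z",a)*Ro.from_euler("y",-28,degrees=True)).as_matrix()
pA=T([((-60,75,8),(110,33)),((75,75,8),(333,53)),((75,-120,8),(262,377)),((-60,-120,8),(40,325)),((-32,47,8),(146,79)),((52,47,8),(278,94)),((52,11,8),(268,148)),((32,11,8),(232,145)),((32,-47,8),(211,237)),((-32,-47,8),(113,220))],(370,145))
pB=T([((-60,75,8),(743,466)),((75,75,8),(425,382)),((75,-120,8),(543,22)),((52,47,8),(502,337)),((-32,47,8),(690,388)),((-32,-47,8),(732,213)),((32,-47,8),(600,176)),((32,11,8),(570,279)),((52,11,8),(522,268))],(130-100,175))
print("pocket",*fit(pR,75.1,pA,pB,[350,-50,-1.6]),sep="\n")
E
python3 fit.py
```

```text
cover
[554.76096851 348.15288215   2.98418072]
[[-1.4 -0.4]
 [-1.7 -0.5]
 [-1.7 -0.5]
 [-1.5  0. ]
 [-1.2  0.2]
 [-1.9 -0.6]
 [-0.8 -0.4]
 [-0.9 -0.4]
 [-0.9  0.4]
 [-1.  -0.7]
 [-1.1  0.8]
 [-0.9  1.3]]
blank
[459.10347231 170.60965028   2.92474244]
[[-0.4 -0.5]
 [-0.3 -0. ]
 [-0.8 -0.1]
 [-0.8 -0.3]
 [-1.6 -0.5]
 [-1.7 -0. ]]
pocket
[ 576.38606847 -143.18840115   -1.84527333]
[[-0.6 -0.5]
 [-2.2 -0.7]
 [-1.8 -1.6]
 [-0.9  0.6]
 [-1.5 -0.6]
 [-0.7 -0.8]
 [-1.4  0. ]
 [-0.7 -0.3]
 [-0.7 -0.1]
 [-1.8  0.2]
 [-0.8 -0.6]
 [-0.5 -0.7]
 [-1.1 -0.4]
 [-1.3 -0.2]
 [-0.1  0.4]
 [-0.8  0.2]
 [-1.6 -1. ]
 [-1.6 -0.1]
 [-1.  -0.6]]
```

The top view shows the tabbed cover at about (222,203) px with its rib. The plain blank is at (290,237) and the pocket is at (414,185), with its notch at upper right. The slide is open at (405,215).

jog_arm([
  [0.42,-0.211,-0.05,0,0,-175.4,0.05],
  [0.42,-0.211,-0.05,0,0,-175.4,0.05],
  [0.42,-0.211,-0.05,0,0,-175.4,0.05],
  [0.42,-0.211,-0.05,0,0,-175.4,0.05],
  [0.42,-0.211,-0.05,0,0,-175.4,0.05],
  [0.42,-0.211,-0.05,0,0,-175.4,0.05],
  [0.42,-0.211,-0.05,0,0,-175.4,0.05],
  [0.42,-0.211,-0.05,0,0,-175.4,0.05],
  [0.42,-0.211,-0.05,0,0,-175.4,0.05],
  [0.42,-0.211,-0.05,0,0,-175.4,0.05],
  [0.42,-0.211,-0.05,0,0,-175.4,0.05],
  [0.42,-0.211,-0.05,0,0,-175.4,0.05],
], force=30)

```text
t: 1.1
ee_pos: [560.3, 344.3, 161.8]
orientation: [0.001, 0.767, 0.642, -0.0]
contact_force: [0.7, 0.1, -0.4]
opening: 0.532
finger_force: 0.0
```

jog_arm([
  [0,0,0,0,0,-85,0.05],
  [0,0,0,0,0,-85,0.05],
  [0,0,0,0,0,-85,0.05],
  [0,0,0,0,0,-85,0.05],
  [0,0,0,0,0,-85,0.05],
  [0,0,0,0,0,-85,0.05],
  [0,0,0,0,0,-85,0.05],
  [0,0,0,0,0,-85,0.05],
  [0,0,0,0,0,-85,0.05],
  [0,0,0,0,0,-85,0.05],
  [0,0,0,0,0,-85,0.05],
  [0,0,0,0,0,-85,0.05],
])

```text
t: 2.1
ee_pos: [555.1, 347.7, 162.9]
orientation: [0.0, 0.999, -0.043, -0.001]
contact_force: [-0.0, -0.1, 0.3]
opening: 0.532
finger_force: 0.0
```

```bash
python3 - <<'E'
from h import *;from cell import env
from scipy.spatial.transform import Rotation as Ro
t=env.snapshot("top");s=env.snapshot("scene");e=env.state()
q=e["orientation"];M=Ro.from_quat([*q[1:],q[0]]).as_matrix();print(e["ee_pos"],np.degrees(np.arctan2(M[1,1],M[0,1])),M[:,2],e["q"])
A=np.zeros((400,800,3),np.uint8)
for i,c in enumerate((t,s)):
    f=c["frame"]
    p=proj(c,np.array(e["ee_pos"])+8*M[:,2])[0];print(p)
    x,y=(p-[50,50]).astype(int).clip(0,[540,300]);k=crop(c,x,y,100,100,4);cv2.circle(k,tuple(((p-[x,y])*4).astype(int)),3,(0,0,255),-1);A[:,i*400:i*400+400]=k
cv2.imwrite("pics/g1.png",A)
E
```

```text
[555.16927157 347.68433836 162.92242348] -94.5510251191125 [-1.07222931e-03 -5.84051350e-04 -9.99999255e-01] [ 4.53398118e-01  4.25271483e-01  1.40176428e+00 -5.72310648e-05
  1.31577662e+00  2.10363963e+00]
[203.80295268 191.16415659]
[449.80579084 159.287516  ]
```

View pics/g1.png

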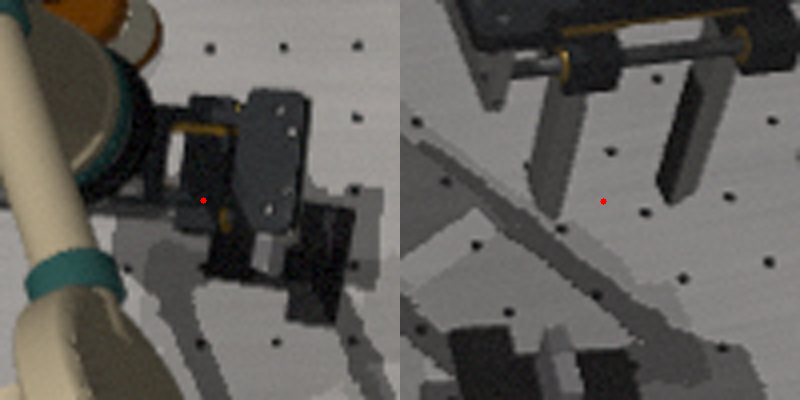

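The scene view shows the fingertips straddling about 1.5–2 px right of where the calibration puts the TCP. That suggests the scene camera biases y by about 2 mm. I'll descend and grip.

jog_arm([
  [0,-0.002,-0.04,0,0,-4.4,0.05],
  [0,-0.002,-0.08,0,0,-4.4,0.05],
  [0,-0.002,-0.11,0,0,-4.4,0.05],
  [0,-0.002,-0.13,0,0,-4.4,0.05],
  [0,-0.002,-0.143,0,0,-4.4,0.05],
  [0,-0.002,-0.143,0,0,-4.4,0.05],
  [0,-0.002,-0.143,0,0,-4.4,0.0],
  [0,-0.002,-0.143,0,0,-4.4,0.0],
  [0,-0.002,-0.143,0,0,-4.4,0.0],
  [0,-0.002,-0.143,0,0,-4.4,0.0],
  [0,-0.002,-0.143,0,0,-4.4,0.0],
  [0,-0.002,-0.143,0,0,-4.4,0.0],
], force=30)

```text
t: 3.2
ee_pos: [555.7, 346.1, 21.0]
orientation: [-0.0, 0.997, -0.078, 0.0]
contact_force: [0.3, 0.6, 0.6]
opening: 0.147
finger_force: 0.3
```

jog_arm([
  [0,0,0,0,0,0,0.0],
  [0,0,0,0,0,0,0.0],
  [0,0,0,0,0,0,0.0],
  [0,0,0.02,0,0,0,0.0],
  [0,0,0.06,0,0,0,0.0],
  [0,0,0.1,0,0,0,0.0],
  [0,0,0.14,0,0,0,0.0],
  [0,0,0.18,0,0,0,0.0],
  [0,0,0.18,0,0,0,0.0],
])

```text
t: 3.95
ee_pos: [559.6, 347.7, 209.6]
orientation: [-0.004, 0.997, -0.078, 0.007]
contact_force: [1.8, -0.5, 0.1]
opening: 0.123
finger_force: 30.0
```

```bash
cat > tgt.py <<'E'
from h import *;from cell import env
from scipy.spatial.transform import Rotation as Ro
def tool(e=None):
    e=e or env.state();q=e["orientation"];return np.array(e["ee_pos"]),Ro.from_quat([*q[1:],q[0]])
def pocketR(yaw=-1.8453): return Ro.from_euler("z",yaw)*Ro.from_euler("y",-28,degrees=True)
E
python3 - <<'E'
from tgt import *
p,R=tool();e=env.state();print(e["t"],p,e["opening"],e["finger_force"],e["q"])
M=R.as_matrix();yawc=np.arctan2(M[1,1],M[0,1])+np.pi/2   # cover yaw: y axis antiparallel? 
print(np.degrees(yawc)%360, "expect 171")
# tool y at -99 = cover +y at 261 -> same; grasped cover frame in tool
C=Ro.from_euler("z",2.984); rel=R.inv()*C
print(rel.as_matrix().round(3))
G=pocketR()*rel.inv(); d=(G*R.inv()).as_rotvec(degrees=True)
print("turn",d, "zt",G.as_matrix()[:,2])
E
```

```text
3.95 [559.5618061  347.70192554 209.60973729] 0.12277604733197482 29.995602071285248 [ 4.50695692e-01  3.95796445e-01  1.33303796e+00 -4.21346857e-04
  1.39701349e+00  2.17794185e+00]
351.043331728053 expect 171
[[-1.    -0.001  0.013]
 [-0.001  1.    -0.009]
 [-0.013 -0.009 -1.   ]]
turn [-16.48538305  25.75632286  81.51239388] zt [-0.13242699 -0.4383097  -0.88901502]
```

```bash
python3 - <<'E'
from tgt import *
p,R=tool();print(p,R.as_matrix()[:,2],env.state()["contact_force"])
T=pocketR()*Ro.from_euler("z",-2.984);print(T.as_rotvec(degrees=True))
E
```

```text
[559.5618061  347.70192554 209.60973729] [ 0.01435276  0.00648445 -0.99987597] [ 1.8132091  -0.54389601  0.07600688]
[-16.48538305  25.75632286  81.51239388]
```

jog_arm([
  [0.036,-0.437,-0.018,-16.5,25.8,81.5,0.0],
  [0.036,-0.437,-0.018,-16.5,25.8,81.5,0.0],
  [0.036,-0.437,-0.018,-16.5,25.8,81.5,0.0],
  [0.036,-0.437,-0.018,-16.5,25.8,81.5,0.0],
  [0.036,-0.437,-0.018,-16.5,25.8,81.5,0.0],
  [0.036,-0.437,-0.018,-16.5,25.8,81.5,0.0],
  [0.036,-0.437,-0.018,-16.5,25.8,81.5,0.0],
  [0.036,-0.437,-0.018,-16.5,25.8,81.5,0.0],
  [0.036,-0.437,-0.018,-16.5,25.8,81.5,0.0],
  [0.036,-0.437,-0.018,-16.5,25.8,81.5,0.0],
  [0.036,-0.437,-0.018,-16.5,25.8,81.5,0.0],
  [0.036,-0.437,-0.018,-16.5,25.8,81.5,0.0],
])

```text
t: 4.95
ee_pos: [591.1, -96.2, 181.4]
orientation: [0.145, 0.778, 0.579, -0.194]
contact_force: [0.1, 0.5, -1.6]
opening: 0.125
finger_force: 30.0
```

```bash
python3 - <<'E'
from tgt import *
p,R=tool();e=env.state();print(e["t"],p,e["opening"],e["q"])
print("err",(pocketR()*Ro.from_euler("z",-2.984)*Ro.from_euler("z",-99,degrees=True)*Ro.from_euler("x",180,degrees=True)*R.inv()).as_rotvec(degrees=True),R.as_matrix().round(3))
E
```

```text
4.95 [591.1128342  -96.21092304 181.3870483 ] 0.12499042192686423 [ 0.01001784  0.4298149   1.46214108 -0.47081156  1.42251338  0.41299929]
err [-11.69758741 -40.4361041  -78.54476518] [[ 0.254  0.958 -0.134]
 [ 0.846 -0.287 -0.45 ]
 [-0.469  0.001 -0.883]]
```

jog_arm([
  [-0.003,-0.012,-0.023,0,0,0,0.0],
  [-0.0076,-0.0271,-0.053,0,0,0,0.0],
  [-0.0076,-0.0271,-0.053,0,0,0,0.0],
  [-0.0076,-0.0271,-0.053,0,0,0,0.0],
  [-0.0076,-0.0271,-0.053,0,0,0,0.0],
])

```text
t: 5.37
ee_pos: [584.5, -118.0, 129.9]
orientation: [0.145, 0.779, 0.579, -0.191]
contact_force: [-0.0, -0.5, -1.5]
opening: 0.125
finger_force: 30.0
```

```bash
python3 - <<'E'
from tgt import *;import pickle
t=env.snapshot("top");s=env.snapshot("scene");pickle.dump({"top":t,"scene":s},open("s1.pkl","wb"))
p,R=tool();M=R.as_matrix();e=env.state();print(e["t"],p,M.round(3))
P=pocketR();o=np.array([576.4,-143.2,75.1]);print("TCP in pocket",P.inv().apply(p-o),"Rerr",(R.as_matrix().T@P.as_matrix()).round(3))
A=np.zeros((600,800,3),np.uint8)
A[:,:400]=crop(t,365,130,100,150,4);A[:,400:]=crop(s,130,150,100,150,4)
cv2.imwrite("pics/g2.png",A)
E
```

```text
5.4667 [ 585.29353144 -117.7870921   130.88331309] [[ 0.257  0.958 -0.128]
 [ 0.847 -0.287 -0.447]
 [-0.465  0.007 -0.885]]
TCP in pocket [ 2.46192813  1.67189906 61.86947932] Rerr [[-1.     0.018  0.005]
 [ 0.018  1.    -0.002]
 [-0.005 -0.002 -1.   ]]
```

View pics/g2.png

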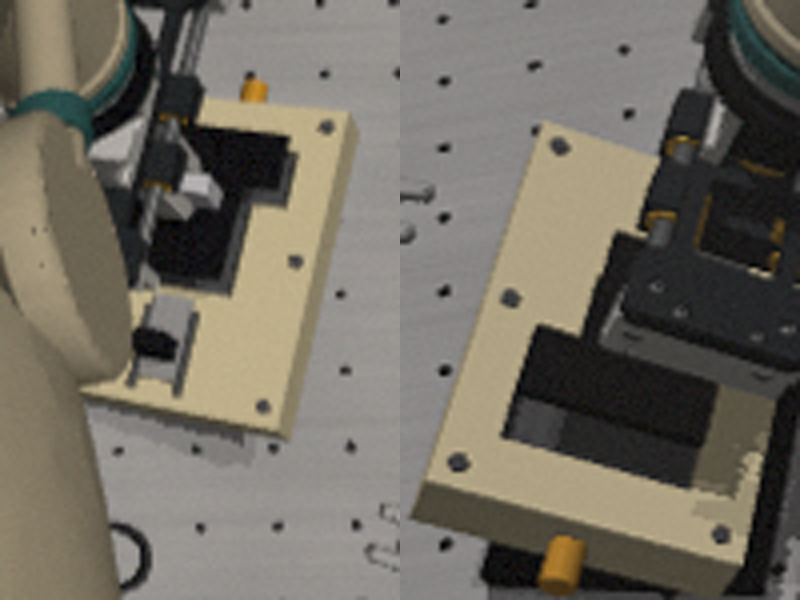

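```bash
python3 - <<'E'
from h import *;import pickle
d=pickle.load(open("s1.pkl","rb"));t=d["top"];s=d["scene"]
A=np.hstack([crop(t,398,155,44,56,9),crop(s,148,225,44,56,9)])
A=np.clip(255*(A/255.)**.45,0,255).astype(np.uint8)
print(A.shape);cv2.imwrite("pics/g3.png",A)
E
```

```text
(504, 792, 3)
```

View pics/g3.png

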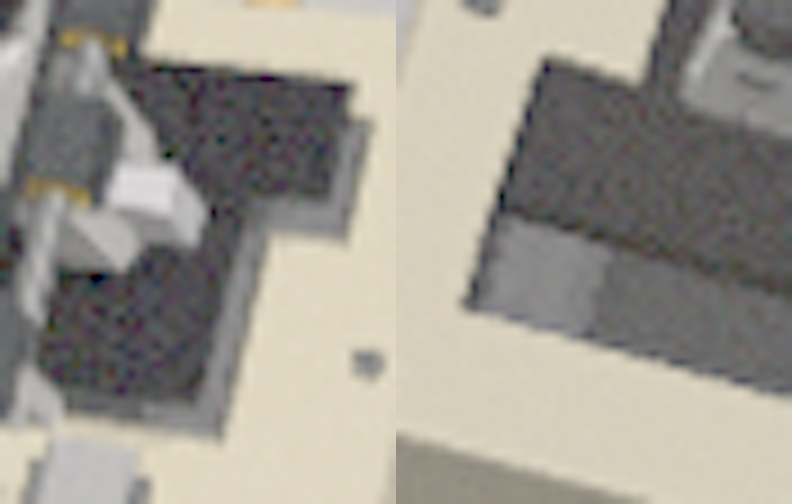

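```bash
cat > rel.py <<'E'
from tgt import *;import pickle
from scipy.optimize import least_squares
d=pickle.load(open("s1.pkl","rb"));t=d["top"];s=d["scene"]
p=np.array([585.29,-117.79,130.88]);P=pocketR();o=np.array([576.4,-143.2,75.1])
tp=lambda u,v:np.array([u/9+398,v/9+155]); sp=lambda u,v:np.array([(u-396)/9+148,v/9+225])
cov=[(t,(50,45,8),tp(352,84)),(t,(50,13,8),tp(333,197)),(t,(30,13,8),tp(262,202)),(t,(30,-45,8),tp(205,402)),(s,(50,13,8),sp(545,58)),(s,(50,45,8),sp(505,207))]
poc=[(t,(52,11,8),tp(345,240)),(t,(32,11,8),tp(270,232)),(t,(32,-47,8),tp(221,440)),(s,(52,47,8),sp(465,305))]
def res(L,x,da):
    C=P*Ro.from_euler("z",da)
    return np.array([proj(c,P.apply(x)+C.apply(np.float64(q))+o)[0]-uv for c,q,uv in L])
rp=res(poc,np.zeros(3),0);print("pocket",rp.round(2))
bt,bs=rp[:3].mean(0),np.array([-1.,-.3])
for bs in (np.array([-1.,-.3]),rp[3]):
  z=61.87-20.5
  B=np.array([bt if c is t else bs for c,_,_ in cov])
  for da0 in (-.018,None):
    f=lambda x:(res(cov,[x[0],x[1],z],x[2] if da0 is None else da0)-B).ravel()
    k=least_squares(f,[0,0,0] if da0 is None else [0,0]);print(k.x,"\n",f(k.x).reshape(-1,2).round(1).tolist())
E
python3 rel.py
```

```text
pocket [[-0.69  0.35]
 [-0.71  0.21]
 [-0.48  0.28]
 [-1.45  0.21]]
[ 5.10563253 -0.10640243] 
 [[0.1, -1.4], [-1.0, -0.8], [-1.7, -2.5], [-1.3, -0.7], [-0.6, -1.8], [-1.3, -2.4]]
[ 6.53195322 -3.38217651  0.05604355] 
 [[-0.7, -1.7], [-0.8, -0.9], [-1.7, -2.0], [0.6, 0.1], [-0.9, -1.7], [-0.2, -1.9]]
[5.31612081 0.3915297 ] 
 [[0.3, -1.6], [-0.8, -1.0], [-1.6, -2.7], [-1.2, -0.8], [-0.4, -2.1], [-1.1, -2.7]]
[ 6.72461546 -2.84685652  0.05517507] 
 [[-0.6, -1.9], [-0.6, -1.1], [-1.5, -2.2], [0.7, -0.1], [-0.7, -2.0], [0.0, -2.2]]
```

```bash
cat >> rel.py <<'E'
print("----")
B=np.array([bt if c is t else (rp[3]+[-1,-.3])/2 for c,_,_ in cov])
def res2(x):
    C=P*Ro.from_euler("yz",[x[3],x[4]])
    return (np.array([proj(c,P.apply(x[:3])+C.apply(np.float64(q))+o)[0]-uv for c,q,uv in cov])-B).ravel()
for nm,mask in (("z",[1,1,1,0,0]),("z yaw",[1,1,1,0,1]),("tilt yaw",[1,1,0,1,1]),("all",[1]*5)):
    m=np.array(mask,bool);b=np.array([0,0,61.87-20.5,0,-.018])
    def f(y): x=b.copy();x[m]=y;return res2(x)
    k=least_squares(f,b[m]);x=b.copy();x[m]=k.x;print(nm,x.round(3),k.cost.round(2),f(k.x).reshape(-1,2).round(1).tolist())
E
python3 rel.py|sed -n '/----/,$p'; python3 - <<'E'
from tgt import *
p,R=tool();P=pocketR();print(env.state()["t"],P.inv().apply(p-[576.4,-143.2,75.1]))
E
```

```text
----
z [ 3.8320e+00 -8.1200e-01  3.2761e+01  0.0000e+00 -1.8000e-02] 4.21 [[0.3, 0.1], [-0.8, 0.6], [-1.5, -1.1], [-1.0, 0.5], [-0.7, 0.4], [-1.4, -0.3]]
z yaw [ 4.8550e+00 -2.8410e+00  3.3585e+01  0.0000e+00  3.0000e-02] 2.9 [[-0.3, -0.3], [-0.7, 0.4], [-1.4, -0.9], [0.2, 0.9], [-0.9, 0.2], [-0.6, -0.2]]
tilt yaw [ 4.527e+00 -3.500e+00  4.137e+01  1.580e-01  3.900e-02] 3.31 [[-0.3, -0.1], [-0.6, 0.5], [-1.6, -1.2], [0.3, 0.8], [-1.0, 0.2], [-0.6, -0.2]]
all [ 9.9530e+00 -5.3300e-01  1.6323e+01 -3.8200e-01 -1.1000e-02] 2.01 [[-0.2, -0.5], [-1.1, 0.1], [-0.5, -0.5], [0.2, 1.0], [-0.3, 0.3], [-0.8, -0.3]]
5.4667 [ 2.46192813  1.67189906 61.86947932]
```

```bash
python3 - <<'E'
exec(open("rel.py").read().split("def res(")[0])
for n,c in(("top",t),("scene",s)):
    R=cv2.Rodrigues(np.float64(c["rvec"]))[0];cc=-R.T@np.float64(c["tvec"]).ravel();print(n,cc,"cam in pocket",P.inv().apply(cc-o))
rp=[0]
poc=[(t,(52,11,8),tp(345,240)),(t,(32,11,8),tp(270,232)),(t,(32,-47,8),tp(221,440)),(s,(52,47,8),sp(465,305))]
rp=np.array([proj(c,P.apply(np.float64(q))+o)[0]-uv for c,q,uv in poc]);bt=rp[:3].mean(0);bs=(rp[3]+[-1,-.3])/2
cov=[(t,(50,45,0),tp(352,84)),(t,(50,13,0),tp(333,197)),(t,(30,-45,0),tp(205,402)),(s,(50,13,0),sp(545,58)),(s,(50,45,0),sp(500,218))]
B=np.array([bt if c is t else bs for c,_,_ in cov])
for zf,yf in((0,0),(1,0),(0,1),(1,1)):
    def f(x):
        C=P*Ro.from_euler("z",x[3] if yf else -.018)
        return (np.array([proj(c,P.apply([x[0],x[1],x[2] if zf else 41.4])+C.apply(np.float64(q))+o)[0]-uv for c,q,uv in cov])-B).ravel()
    k=least_squares(f,[0,0,41,0.]);print(zf,yf,k.x.round(3),k.cost.round(2),k.fun.reshape(-1,2).round(1).tolist())
E
```

```text
top [398.57294589  75.47381705 987.50721582] cam in pocket [ 285.06168449 -230.4449258   881.79510042]
scene [1107.05995912  -13.53095879  810.69864637] cam in pocket [108.13012418 475.6426867  775.62318933]
0 0 [ 3.469  0.269 41.     0.   ] 2.51 [[0.2, -0.5], [-0.9, 0.1], [-1.1, -0.0], [-0.6, 0.8], [-0.7, -1.1]]
1 0 [ 3.352  0.128 40.597  0.   ] 2.44 [[0.2, -0.3], [-0.9, 0.2], [-1.1, 0.1], [-0.6, 1.0], [-0.7, -0.9]]
0 1 [ 4.2130e+00 -1.5530e+00  8.1758e+01  2.1000e-02] 1.6 [[-0.3, -0.6], [-0.8, 0.0], [-0.1, 0.4], [-0.7, 0.8], [-0.1, -0.9]]
1 1 [ 4.1630e+00 -1.5680e+00  4.1147e+01  2.0000e-02] 1.59 [[-0.3, -0.5], [-0.8, 0.1], [-0.1, 0.4], [-0.7, 0.9], [-0.1, -0.8]]
```

The cover sits about 41 mm above the pocket floor, roughly +3.8 mm up-slope of its place with a small yaw error. I'll correct that while descending to 13 mm.

jog_arm([
  [-0.001,-0.004,-0.012,0.06,0.23,0.44,0.0],
  [-0.002,-0.008,-0.022,0.06,0.23,0.44,0.0],
  [-0.0024,-0.0095,-0.0265,0.06,0.23,0.44,0.0],
  [-0.0024,-0.0095,-0.0265,0.06,0.23,0.44,0.0],
  [-0.0024,-0.0095,-0.0265,0.06,0.23,0.44,0.0],
  [-0.0024,-0.0095,-0.0265,0.06,0.23,0.44,0.0],
  [-0.0024,-0.0095,-0.0265,0.06,0.23,0.44,0.0],
  [-0.0024,-0.0095,-0.0265,0.06,0.23,0.44,0.0],
])

```text
t: 6.13
ee_pos: [581.8, -127.7, 103.4]
orientation: [0.144, 0.777, 0.582, -0.192]
contact_force: [-0.8, 0.4, -1.7]
opening: 0.126
finger_force: 30.0
```

```bash
python3 - <<'E'
from tgt import *;import pickle
t=env.snapshot("top");s=env.snapshot("scene");pickle.dump({"top":t,"scene":s},open("s2.pkl","wb"))
p,R=tool();P=pocketR();e=env.state();print(e["t"],p,P.inv().apply(p-[576.4,-143.2,75.1]),(R.as_matrix().T@P.as_matrix()).round(3),e["contact_force"])
A=np.hstack([crop(t,398,155,44,66,9),crop(s,148,225,44,66,9)])
A=np.clip(255*(A/255.)**.45,0,255).astype(np.uint8)
cv2.imwrite("pics/g4.png",A)
E
```

```text
6.2333 [ 581.67035707 -127.65642268  103.29444806] [-1.23524474  0.85964866 32.58897874] [[-1.     0.009  0.004]
 [ 0.009  1.    -0.004]
 [-0.004 -0.004 -1.   ]] [ 0.77938091  0.48475756 -1.34492299]
```

View pics/g4.png

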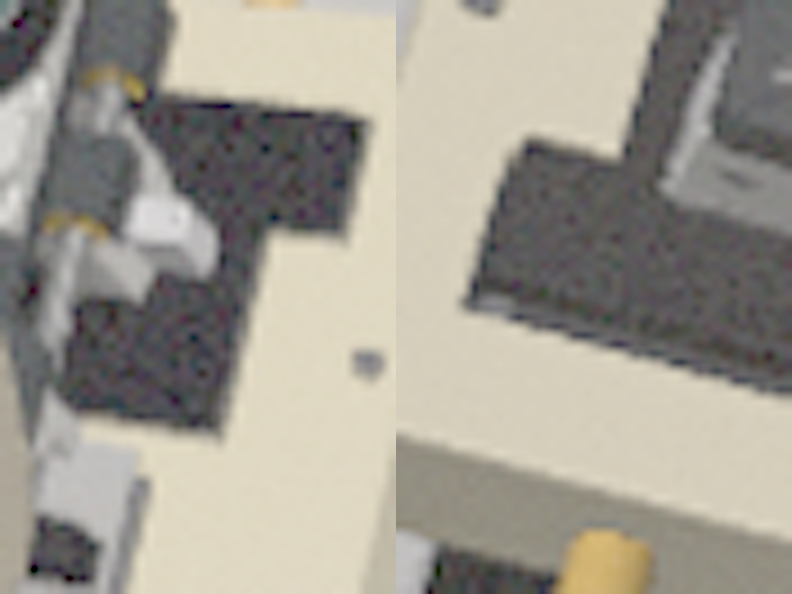

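```bash
python3 - <<'E'
exec(open("rel.py").read().split("def res(")[0])
d=pickle.load(open("s2.pkl","rb"));t=d["top"];s=d["scene"]
bt=np.array([-.63,.28]);bs=np.array([-1.2,-.05])
inv={id(t):lambda w:((w-[398,155])*9),id(s):lambda w:(w-[148,225])*9+[396,0]}
for c,n,b in((t,"top",bt),(s,"scene",bs)):
  for q in((50,45,0),(50,13,0),(30,-45,0),(-30,45,8),(50,13,8),(50,45,8)):
    g=lambda x,y:inv[id(c)](proj(c,P.apply(np.float64(q)+[x,y,12.1])+o)[0]-b).round(0)
    print(n,q,g(0,0),"d/dx",g(1,0)-g(0,0),"d/dy",g(0,1)-g(0,0))
E
```

```text
top (50, 45, 0) [361. 113.] d/dx [4. 0.] d/dy [ 0. -4.]
top (50, 13, 0) [335. 228.] d/dx [4. 0.] d/dy [ 1. -4.]
top (30, -45, 0) [213. 428.] d/dx [4. 0.] d/dy [ 1. -4.]
top (-30, 45, 8) [62. 73.] d/dx [3. 0.] d/dy [ 0. -3.]
top (50, 13, 8) [329. 219.] d/dx [4. 0.] d/dy [ 1. -4.]
top (50, 45, 8) [354. 103.] d/dx [4. 0.] d/dy [ 1. -4.]
scene (50, 45, 0) [481. 291.] d/dx [-5. -1.] d/dy [-2.  5.]
scene (50, 13, 0) [523. 149.] d/dx [-5. -1.] d/dy [-1.  4.]
scene (30, -45, 0) [693. -62.] d/dx [-5. -1.] d/dy [-1.  4.]
scene (-30, 45, 8) [906. 388.] d/dx [-5. -2.] d/dy [-1.  4.]
scene (50, 13, 8) [533. 129.] d/dx [-6. -2.] d/dy [-2.  4.]
scene (50, 45, 8) [490. 271.] d/dx [-5. -1.] d/dy [-1.  5.]
```

Both views show the cover's outline over the pocket to within about 1 mm. I'll lower it in small steps and watch the force.

jog_arm([
  [0.0,0.0,-0.0015,0,0,0,0.0],
  [-0.0003,-0.001,-0.0035,0,0,0,0.0],
  [-0.0006,-0.002,-0.0057,0,0,0,0.0],
  [-0.0008,-0.0028,-0.0074,0,0,0,0.0],
  [-0.0008,-0.0028,-0.0074,0,0,0,0.0],
  [-0.0008,-0.0028,-0.0074,0,0,0,0.0],
])

```text
t: 6.73
ee_pos: [580.5, -130.6, 95.3]
orientation: [0.144, 0.777, 0.582, -0.192]
contact_force: [-0.3, 0.5, -1.5]
opening: 0.128
finger_force: 30.0
```

```bash
cat > st.py <<'E'
from tgt import *
p,R=tool();P=pocketR();e=env.state();print(e["t"],p,P.inv().apply(p-[576.4,-143.2,75.1]),"F",P.inv().apply(e["contact_force"]).round(1),"M",P.inv().apply(e["torque"]).round(2),e["opening"],(R.as_matrix().T@P.as_matrix()).round(3)[:,:2].T)
E
python3 st.py
```

```text
6.7333 [ 580.49444211 -130.63297744   95.32571923] [-2.16514907  0.53461252 24.05827403] F [-1.  -0.4 -1.2] M [-0.04  0.28  0.  ] 0.12790211012263877 [[-1.     0.008 -0.004]
 [ 0.008  1.    -0.005]]
```

jog_arm([
  [-0.0001,-0.0005,-0.0009,0,0,0,0.0],
  [-0.0003,-0.0009,-0.0018,0,0,0,0.0],
  [-0.0004,-0.0014,-0.0026,0,0,0,0.0],
  [-0.0005,-0.0016,-0.0031,0,0,0,0.0],
  [-0.0005,-0.0018,-0.0035,0,0,0,0.0],
  [-0.0005,-0.0018,-0.0035,0,0,0,0.0],
])

```text
t: 7.23
ee_pos: [580.4, -132.0, 92.8]
orientation: [0.144, 0.777, 0.582, -0.192]
contact_force: [0.2, 4.2, 3.8]
opening: 0.125
finger_force: 30.0
```

```bash
python3 st.py
```

```text
7.2333 [ 580.37640401 -131.98831226   92.77733355] [-2.18140706  0.78838335 21.18069327] F [-1.9 -1.   5.3] M [-0.24  0.15 -0.01] 0.12486842642255333 [[-1.     0.009 -0.005]
 [ 0.009  1.    -0.004]]
```

jog_arm([
  [-0.0001,-0.0004,-0.0008,0,0,0,0.0],
  [-0.0001,-0.0004,-0.0008,0,0,0,0.0],
  [-0.0001,-0.0004,-0.0008,0,0,0,0.03],
  [-0.0001,-0.0004,-0.0008,0,0,0,0.03],
  [-0.0001,-0.0004,-0.0008,0,0,0,0.03],
  [0.001,0.0045,0.0088,0,0,0,0.03],
  [0.0038,0.0136,0.0265,0,0,0,0.03],
  [0.0076,0.027,0.053,0,0,0,0.03],
  [0.0102,0.036,0.0706,0,0,0,0.03],
  [0.0102,0.036,0.0706,0,0,0,0.0],
  [0.0102,0.036,0.0706,0,0,0,0.0],
])

```text
t: 8.15
ee_pos: [591.1, -96.0, 163.7]
orientation: [0.145, 0.777, 0.582, -0.191]
contact_force: [-0.2, -0.4, 0.5]
opening: 0.213
finger_force: 0.0
```

```bash
python3 - <<'E'
exec(open("st.py").read())
import pickle
t=env.snapshot("top");s=env.snapshot("scene");pickle.dump({"top":t,"scene":s},open("s3.pkl","wb"))
A=np.hstack([crop(t,380,135,80,100,5),crop(s,130,175,80,120,5)[:500]])
A=np.clip(255*(A/255.)**.45,0,255).astype(np.uint8)
cv2.imwrite("pics/g5.png",A)
E
```

```text
8.15 [591.14379791 -96.00317958 163.67159218] [ -2.05903695   1.39818239 101.408342  ] F [ 0.6 -0.1  0.2] M [-0.04  0.09  0.03] 0.21272160417468322 [[-1.     0.009 -0.005]
 [ 0.009  1.    -0.002]]
```

View pics/g5.png

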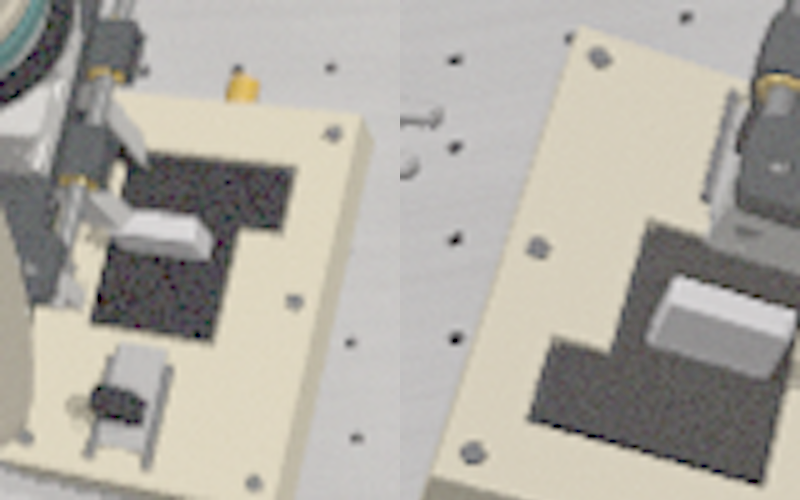

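The scene and top views show the cover flush in the pocket, with the tab in its notch and the slide still open. Next I'll move the closed fingers behind the knob on its robot side.

jog_arm([
  [-0.035,0.01,0.0,0,0,0,0.0],
  [-0.07,0.02,0.0,0,0,0,0.0],
  [-0.105,0.0295,0.0,0,0,0,0.0],
  [-0.1213,0.0342,0.0,0,0,0,0.0],
  [-0.1213,0.0342,0.0,0,0,0,0.0],
  [-0.1213,0.0342,0.0,0,0,0,0.0],
  [-0.125,0.021,-0.025,0,0,0,0.0],
  [-0.129,0.007,-0.053,0,0,0,0.0],
  [-0.1301,0.003,-0.0609,0,0,0,0.0],
  [-0.1301,0.003,-0.0609,0,0,0,0.0],
  [-0.1301,0.003,-0.0609,0,0,0,0.0],
])

```text
t: 9.17
ee_pos: [461.2, -93.8, 101.6]
orientation: [0.144, 0.777, 0.582, -0.192]
contact_force: [0.7, 0.7, -0.4]
opening: 0.006
finger_force: 0.0
```

```bash
python3 st.py
```

```text
9.1667 [461.17612162 -93.80974255 101.61143352] [  -1.95224327 -124.29805854   31.06408177] F [-0.9  0.5  0. ] M [-0.07  0.11  0.1 ] 0.006218765582602189 [[-1.     0.009 -0.004]
 [ 0.009  1.    -0.006]]
```

jog_arm([
  [0.0039,-0.0011,0,0,0,0,0.0],
  [0.0077,-0.0022,0,0,0,0,0.0],
  [0.0116,-0.0033,0,0,0,0,0.0],
  [0.0154,-0.0043,0,0,0,0,0.0],
  [0.0193,-0.0054,0,0,0,0,0.0],
  [0.0231,-0.0065,0,0,0,0,0.0],
  [0.027,-0.0076,0,0,0,0,0.0],
  [0.0308,-0.0087,0,0,0,0,0.0],
  [0.0347,-0.0098,0,0,0,0,0.0],
  [0.0385,-0.0108,0,0,0,0,0.0],
  [0.0385,-0.0108,0,0,0,0,0.0],
  [0.0385,-0.0108,0,0,0,0,0.0],
])

```text
t: 10.17
ee_pos: [499.5, -104.4, 101.7]
orientation: [0.144, 0.777, 0.582, -0.192]
contact_force: [0.0, 0.1, -0.6]
opening: 0.005
finger_force: 0.0
```

```bash
python3 st.py
```

```text
10.1667 [ 499.5087979  -104.35077924  101.71055399] [ -2.12152804 -84.54321255  31.26635295] F [-0.3  0.  -0.5] M [-0.04  0.13  0.03] 0.004543539415723526 [[-1.     0.009 -0.004]
 [ 0.009  1.    -0.004]]
```

jog_arm([
  [0.0019,-0.0005,0,0,0,0,0.0],
  [0.0039,-0.0011,0,0,0,0,0.0],
  [0.0048,-0.0014,0,0,0,0,0.0],
  [0.0058,-0.0016,0,0,0,0,0.0],
])

```text
t: 10.5
ee_pos: [504.3, -105.8, 101.7]
orientation: [0.144, 0.777, 0.582, -0.192]
contact_force: [-1.1, 0.8, -0.5]
opening: 0.001
finger_force: 0.8
```

```bash
python3 - <<'E'
exec(open("st.py").read())
t=env.snapshot("top");s=env.snapshot("scene")
A=np.hstack([crop(t,380,150,80,100,5),crop(s,150,165,80,120,5)[:500]])
A=np.clip(255*(A/255.)**.45,0,255).astype(np.uint8)
cv2.imwrite("pics/g6.png",A)
E
```

```text
10.5 [ 504.33349685 -105.7574785   101.74517774] [ -2.06447673 -79.51783816  31.27523205] F [-0.6 -1.3 -0.2] M [-0.31  0.03  0.01] 0.001260930302436147 [[-1.     0.008 -0.004]
 [ 0.008  1.    -0.005]]
```

View pics/g6.png

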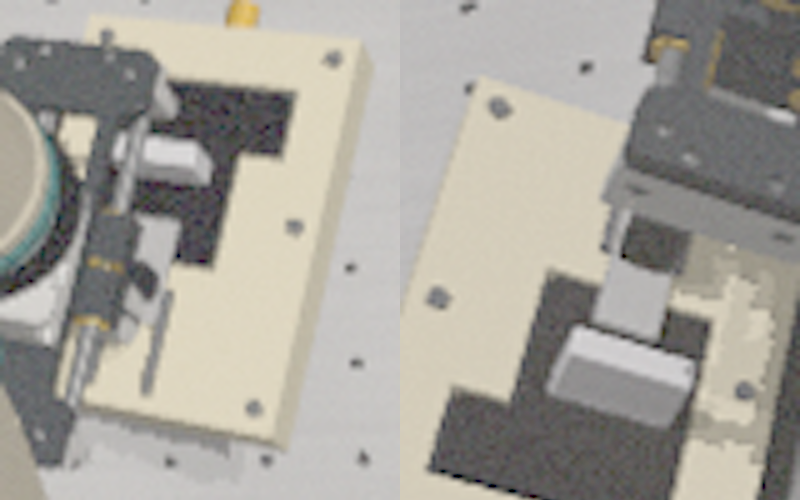

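The tongue now lies over the cover's edge in both views, and the force is only sliding friction. I'll continue to the end stop.

jog_arm([
  [0.001,-0.0003,0,0,0,0,0.0],
  [0.0019,-0.0005,0,0,0,0,0.0],
  [0.0029,-0.0008,0,0,0,0,0.0],
  [0.0029,-0.0008,0,0,0,0,0.0],
])

```text
t: 10.93
ee_pos: [504.7, -105.9, 101.7]
orientation: [0.142, 0.777, 0.582, -0.194]
contact_force: [-5.8, 4.2, 4.0]
opening: 0.003
finger_force: 3.5
```

```bash
python3 st.py
```

```text
10.9333 [ 504.73254268 -105.89880674  101.70814928] [ -2.0572547  -79.09542292  31.2294547 ] F [-0.3 -6.7  4.7] M [-1.26  0.09  0.1 ] 0.003403037149897823 [[-1.     0.009 -0.004]
 [ 0.009  1.    -0.01 ]]
```

End stop reached: the force is up, and the position matches the predicted full travel. Backing off.

jog_arm([
  [-0.008,0.0022,0,0,0,0,0.0],
  [-0.02,0.0056,0,0,0,0,0.0],
  [-0.024,0.0068,0,0,0,0,0.0],
  [-0.02,0.02,0.0265,0,0,0,0.0],
  [-0.0164,0.034,0.053,0,0,0,0.0],
  [-0.0114,0.052,0.088,0,0,0,0.0],
  [-0.0114,0.052,0.088,0,0,0,0.0],
  [-0.0114,0.052,0.088,0,0,0,0.0],
  [-0.0114,0.052,0.088,0,0,0,0.0],
])

```text
t: 11.68
ee_pos: [496.0, -54.6, 189.4]
orientation: [0.144, 0.777, 0.583, -0.192]
contact_force: [-0.5, -0.9, 0.1]
opening: 0.004
finger_force: 0.0
```

```bash
python3 - <<'E'
exec(open("st.py").read())
t=env.snapshot("top");s=env.snapshot("scene")
A=np.hstack([crop(t,380,150,80,100,5),crop(s,150,165,80,120,5)[:500]])
A=np.clip(255*(A/255.)**.45,0,255).astype(np.uint8)
cv2.imwrite("pics/g7.png",A)
E
```

```text
11.6833 [496.02436569 -54.63511394 189.42145442] [  -2.36263298 -101.37357405  130.73328966] F [ 0.9 -0.3 -0.4] M [-0.04  0.12  0.07] 0.004240646601616688 [[-1.     0.008 -0.004]
 [ 0.008  1.    -0.004]]
```

View pics/g7.png

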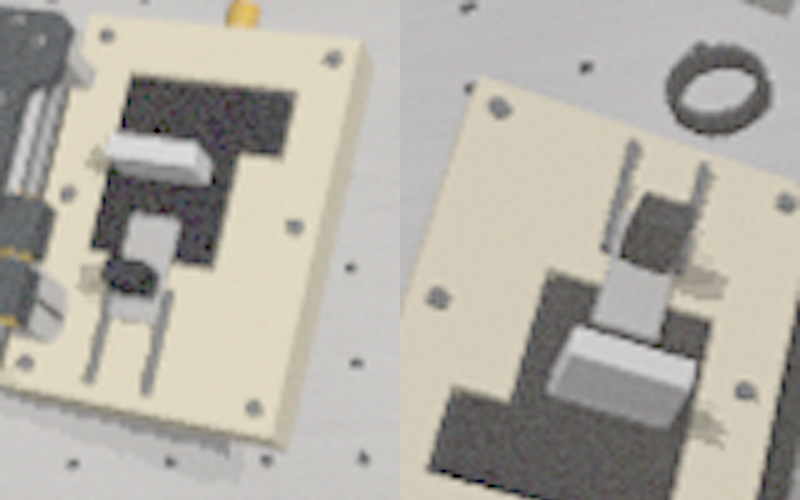

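The cover is flush, the tongue is across its edge at (150,240) in the top crop, and the arm is clear of everything.

```bash
python3 -c "
from cell import env;print(env.hand_in())"
```

```text
the job is handed in; nothing more can be done
None
```

I seated the keyed cover flush in the pocket, pushed the slide to its end stop over the cover's edge, left the blank untouched and handed the job in at about 12 s; the hand-in returned no verdict.

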